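Set the air gap of a proximity sensor with a setting gauge

ROBOT

A 6-joint arm with a two-finger parallel gripper is mounted at the origin on a cart in front of the work surface, level with it; the furniture and walls round the work are solid. World frame = base frame: x ahead of the robot, y to its left, z up, the work surface at z = 0. Lengths are in mm, angles in rad, forces in N, time in s.
With the tool pointing down it reaches from about 350 to 925 mm from the base axis. Payload 6.4 kg.
Tool frame: the origin (TCP) lies at the very end of the fingers, on their centre line; the grasp point (between the pads) lies 19 mm behind it; z points along the fingers, y is the line along which they close (so a half turn about z gives the same grasp; the last joint's range is limited). The gripper opens to 94 mm and grips with 3 to 60 N. Pads are 16 mm wide; open, the fingers measure 119 mm over their backs; the gripper's body (75 mm by 177 mm) begins 78 mm behind the grasp point.
Start: joints at [1.151, 0.245, 1.558, -0, 1.339, -0.174], TCP at [158.162, 630.475, 205.455] pointing down, gripper open.
Joint ranges: [-3.13, 3.13], [-1.02, 2.26], [0.13, 2.54], [-0.95, 4.09], [0.21, 2.88], [-2.74, 2.74]. Speed limits (rad/s): [2.57, 2.57, 3.14, 3.14, 3.14, 3.14].

INTERFACE

Orientations are given as a unit quaternion [w, x, y, z].
In Python, from cell import * gives the robot as it stands.
- The arm moves only by the tool step_arm, never from a script. Its argument "plan" is one flat list of numbers, 7 for each row, row after row: the opening, from 0 (shut) to 1 (fully open), then the shift along the tool's x, y, z each as a share of 8 cm, from -1 to 1, then the turn, a rotation vector about the tool's x, y, z each as a share of 2 pi rad, from -1 to 1. A call has 1 to 10 rows; each row is the pose to reach, as a shift and turn from the pose commanded when the call began, along the tool's axes at that moment, turning the shorter way round; what a row does not reach only later rows make up. A row lasts 1/10 s, in which the tool goes at most 50 mm and 8.59 degrees, less where a joint would pass 70% of its speed; a pose out of reach is approached as far as the arm can. A call with a number of a shift or a turn outside -1 to 1 is refused whole. A call with a gripper value outside its range is refused whole. The fingers move at their own pace and stop on an object; "squeeze" is the grip in N (left out, the last holds). Time passes only in rows, so rows that repeat a pose let the fingers close. It gives the time, the measured TCP pose, the force, the opening and the grip force at its end, in the units of the state.
- state(): the state, without advancing time (a new reading comes with each control period).
- camera(name): name is "side" or "top"; returns a dict with "image" (400x640x3 uint8, red, green, blue), "camera_matrix" (3x3 intrinsics, pixels), "eye" and "rotation" of the camera in the world. Camera axes: x right, y down, z forward; pixel columns grow to the right and rows downward; lengths in mm; the calibration is good to about 2 mm. A picture is of the moment at which its call begins. There is no depth.
- finish_job(): hands the job in; it is judged then, once.
The state is a dict: "time": time; "joint_pos": joint angles; "joint_vel": joint speeds; "joint_torque": joint torques, N m; "ee_pos": TCP position; "eef_rot": TCP orientation; "force": force on the tool from outside, world axes, zero at the start; "torque": the same for the moment, N m; "gripper_width": finger opening in mm; "grip_force": force on a finger pad.
Only numpy, scipy, OpenCV 4.12 (cv2) and the standard library are available. Lean on these libraries where they do the work, as an engineer would, in place of code of your own. Each camera call takes 0.05 s, during which the arm holds its last target. There are 200 camera calls.

TASK

Set the sensor on the test stand to its 10 mm gap: raise the head first if it is too low to let the gauge in, slide the 10 mm gauge (yellow handle) flat along the bed under the sensor until its tip meets the stop block, then press the head down gently until you feel the sensor face nip the gauge. Draw the gauge out level without disturbing that gap and lay it flat back on the rubber mat. Leave the red gauge and the other things on the bench where they are.

Things in the scene. Friction and masses are not known exactly. Their poses are not given: they have to be found in the camera images.
- stand: Sensor test stand, fixed: grey base 170 x 104 x 12 mm (x = -80 to +90 mm). Origin at bench level under the sensor axis, +x to the back, z up. A steel bed, top at z = 16 mm, runs from x = -75 to +28 mm between side rails (inner faces y = +-20 mm, 5 mm high). Two guide rods at x = 50, y = +-20 mm behind the stop block carry a bridge, top at z = 162 mm. The gauge goes in from the front along +x.
- head (a joint): Gap in m between the sensor face and the steel bed (0 = touching, 0.044 = top). The blue sliding head (86 x 64 x 28 mm, from x = -24 to +62 mm of the stand) stays where it is put; its slide takes about 5 N to move, plus or minus 2 N of weight.
- sensor_face (a point): Centre of the sensor's orange round face (30 mm diameter), underside, on the sensor axis (x = 0, y = 0 of the stand). The sensor is a vertical brass barrel under the head.
- knob_top (a point): Centre of the top of the black hand knob (22 mm diameter, 30 mm high) on the head, at x = 26 mm, y = 0 of the stand, 98 mm above the sensor face. Pinch its sides to raise or lower the head, or press its top.
- bed_mark (a point): Point on the top of the steel bed under the sensor axis, axes as the stand (x towards the stop block).
- stop_mark (a point): Point on the front face of the aluminium stop block (66 mm wide, up to 22 mm above the bed), 28 mm along x from bed_mark, 5 mm above the bed.
- gauge10: 10 mm setting gauge, loose, about 0.14 kg: flat steel strip 140 x 30 x 10 mm along its x, yellow upright handle on its rear end. Origin at the centre of the underside, +x to the round-nosed tip (x = +70 mm), z up. Handle 34 mm long (x), 20 mm wide (y), up to 42 mm above the underside, centred at x = -50 mm; pinch it across its width.
- gauge10_tip (a point): Tip of the 10 mm gauge, at the level of its underside.
- gauge10_handle (a point): Centre of the yellow handle, 27 mm above the underside of the gauge.
- gauge6: 6 mm setting gauge with a red handle, loose: same outline as the yellow one (strip 140 x 30 x 6 mm, handle to 42 mm). Lies beside the yellow one on the mat; not to be used or moved.
- mat: Black rubber mat 170 (x) x 156 (y) x 3 mm, fixed on the bench; origin at the centre of its underside. The two gauges lie on it side by side, along its x axis.
- relay: White relay module standing on the bench, 62 x 36 x 86 mm high, origin at the centre of its underside. Bystander.
- capacitor: Standing white capacitor can, 54 mm diameter, 125 mm high, with two leads up to 191 mm; origin at the centre of its underside. Bystander.
- reel: Reel of solder with blue flanges, 62 x 70 mm, 58 mm high, standing behind the work. Bystander.
- marker: White marker pen with a black cap, 135 mm long, 16 mm thick, lying near the bench's front edge. Bystander.
- meter: Multimeter lying on its back, 145 x 75 x 44 mm. Bystander.

How it is judged (in metres and radians):
On the way, in this order (a step that is already met when the one before it is completed fails the run):
1. the 10 mm gauge lies flat on the bed under the sensor, its tip within 5 mm of the stop block and 8 mm of the bed's centre line (x of gauge10_tip in the frame of bed_mark above 0.023 m and y of gauge10_tip in the frame of bed_mark between -0.008 and 0.008 m and z of gauge10_tip in the frame of bed_mark between -0.003 and 0.003 m and angle between the x axis of gauge10 and the x axis of stand, either way round below 0.12 rad and angle between gauge10's own z axis and vertical below 0.05 rad), for 0.2 s.
2. with the gauge still there, the sensor face nips it (more than 2 N) (all of step 1 and contact force between head and gauge10 above 2 N), for 0.3 s.
At the end, for the whole second after the job is handed in: The sensor head stands still with a gap of 10 mm (within 1.4 mm), and the 10 mm gauge lies flat and at rest on the mat (its centre within 45 mm along and 60 mm across of the mat's centre), not leaning on the red gauge (value of joint head between 0.0086 and 0.0114 m and velocity of joint head between -0.002 and 0.002 m/s and x of gauge10 in the frame of mat between -0.045 and 0.045 m and y of gauge10 in the frame of mat between -0.06 and 0.06 m and z of gauge10 in the frame of mat between 0 and 0.006 m and angle between gauge10's own z axis and vertical below 0.06 rad and linear speed of gauge10 below 0.01 m/s and contact force between gauge10 and gauge6 below 0.1 N); the robot touches nothing.
It fails at once if the sensor is pressed on the gauge with more than 60 N (contact force between head and gauge10 above 60 N).
It fails at once if the red gauge is moved by more than 15 mm (distance of gauge6 from where it was at the start of the episode above 0.015 m).
It fails at once if a bystander is moved by more than 15 mm (distance of any of relay, capacitor, reel, marker, meter from where it was at the start of the episode above 0.015 m).
It also fails if it takes over 72 s, if anything falls off the work surface, if the arm or the gripper's body presses on something with over 40 N, if the wrist force passes 120 N, or if a joint passes its speed limit or range.

## Working session

There is one attempt and no reset: what is moved stays moved. The work goes in short steps, Python scripts to look and compute and a tool call to move; the robot and the scene stay as the last step left them, time stands still between calls to the robot, and variables do not carry over. Pictures are saved under pics/ and viewed, at most 10 in all, crops included, and the job is handed in when it is done.

Besides the shell and the picture viewer there is one more tool, called after "Call:" as name(argument=value, ...), one argument or row to a line, values as JSON. step_arm: Moves the arm, as the interface text tells. Its arguments: {"type":"object","properties":{"plan":{"type":"array","items":{"type":"number","minimum":-1,"maximum":1}},"squeeze":{"type":"number"}},"required":["plan"]}

```bash
mkdir -p pics; python3 - <<'E'
from cell import *
import cv2,numpy as np
s=state(); print(s)
for n in("side","top"):
    c=camera(n); cv2.imwrite(f"pics/{n}0.png",c["image"][:,:,::-1]); print(n,c["camera_matrix"],c["eye"],c["rotation"])
E
```

```text
{'time': 0.0, 'joint_pos': array([ 1.15091251e+00,  2.45764081e-01,  1.55896120e+00,  9.76844990e-06,
        1.33869527e+00, -1.74100230e-01]), 'joint_vel': array([ 0.00028555,  0.00115566,  0.00139114,  0.00066949, -0.00043542,
       -0.00033729]), 'joint_torque': array([-1.17429427e-03, -4.15819287e+01, -3.14602447e+01,  6.84277061e-02,
        3.33324471e-02, -1.63149898e-04]), 'ee_pos': array([157.90879827, 629.93296249, 204.40572559]), 'eef_rot': array([-2.72006672e-04,  1.22583766e-01,  9.92457750e-01, -8.72545494e-04]), 'force': array([-0.07303379, -0.57472827, -0.25016232]), 'torque': array([ 0.01819341, -0.0363072 ,  0.01678037]), 'grip_force': 0.0, 'gripper_width': 94.00004537578907}
side [[410.00548896   0.         322.1136714 ]
 [  0.         410.00548896 205.7545269 ]
 [  0.           0.           1.        ]] [ 116.50130531 -434.70788199  855.80667378] [-0.38233931  0.87452536 -0.27746567  0.10970345]
top [[362.56875115   0.         315.21930737]
 [  0.         362.56875115 196.09464286]
 [  0.           0.           1.        ]] [411.9530815  238.35106442 923.731229  ] [-0.07296088  0.70518243 -0.70282763  0.05854719]
```

View pics/side0.png

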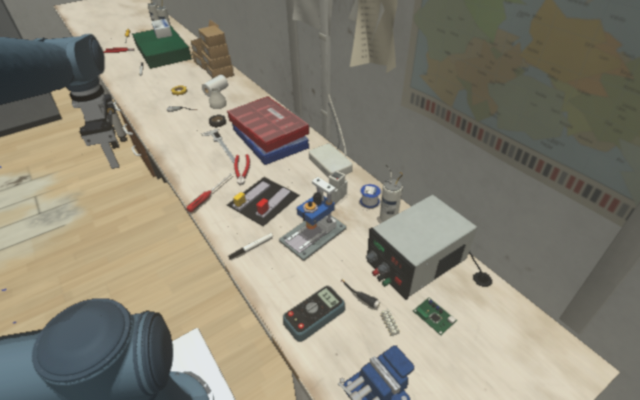

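View pics/top0.png

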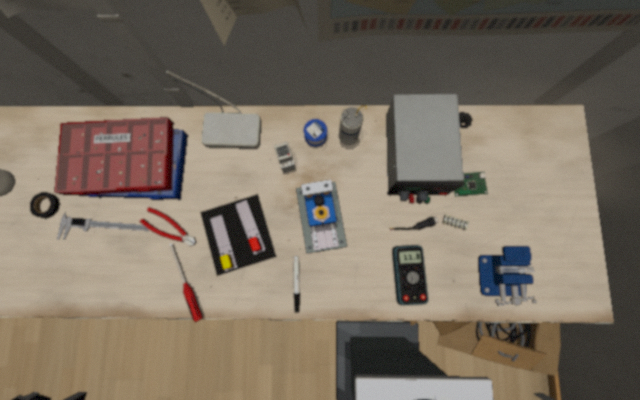

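The scene shows the stand at top image ≈(322,215), the yellow gauge at ≈(222,240) and the red one at ≈(250,225). In the side image the stand is at ≈(313,230). I'll enlarge both views to measure them.

```bash
cat > h.py <<'E'
from cell import *
import cv2,numpy as np
from scipy.spatial.transform import Rotation as R
def cam(n):
    c=camera(n); c["R"]=R.from_quat(np.roll(c["rotation"],-1)).as_matrix(); return c
def proj(c,P):
    p=(np.atleast_2d(P)-c["eye"])@c["R"]@c["camera_matrix"].T; return p[:,:2]/p[:,2:]
def unproj(c,uv,z):
    uv=np.atleast_2d(uv).astype(float)
    d=np.c_[uv,np.ones(len(uv))]@np.linalg.inv(c["camera_matrix"]).T@c["R"].T
    return c["eye"]+d*((np.asarray(z)-c["eye"][2])/d[:,2])[:,None]
def crop(c,x0,y0,w,h,k,f):
    cv2.imwrite(f,cv2.resize(c["image"][y0:y0+h,x0:x0+w,::-1],None,fx=k,fy=k,interpolation=cv2.INTER_CUBIC))
E
python3 - <<'E'
from h import *
t=cam("top"); s=cam("side")
crop(t,195,165,160,120,5,"pics/t1.png"); crop(s,220,160,150,110,5,"pics/s1.png")
print(unproj(t,[[322,215],[222,240]],[0,0]), unproj(s,[[313,240]],[0]))
E
```

```text
[[536.65317286 240.05648081   0.        ]
 [471.81497919 494.72783308   0.        ]] [[5.21658630e+02 2.25805011e+02 1.13686838e-13]]
```

View pics/t1.png

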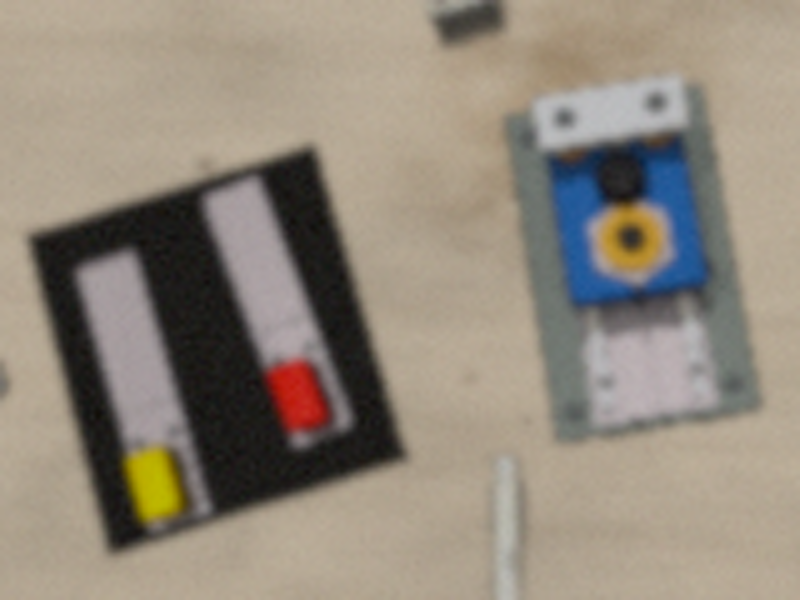

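View pics/s1.png

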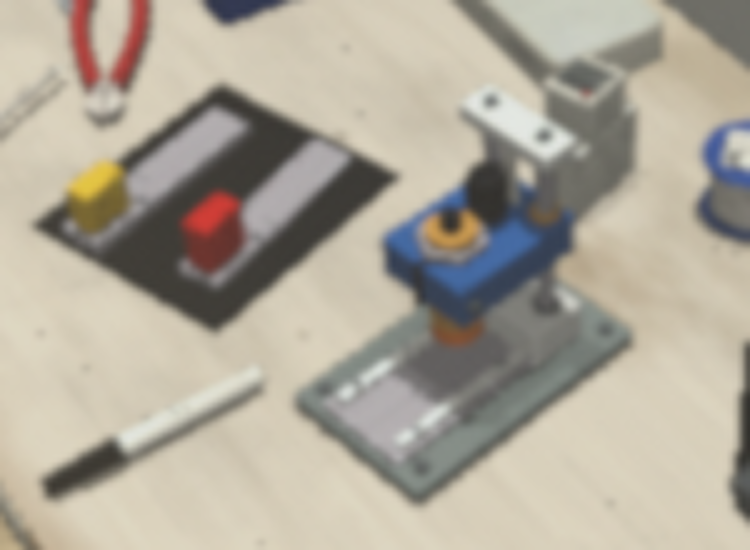

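The top crop gives the mat corners (32,237), (313,150), (404,458) and (112,550). It also gives the yellow handle at (155,483), the stand base corners (558,438), (758,405), (705,88) and (507,118), and the blue head's front edge at (577,305)–(708,290). In the side crop the head stands some distance above the bed, with the orange sensor at (458,330). I'll fit the poses from these.

```bash
cat > fit.py <<'E'
from h import *
from scipy.optimize import least_squares
t=cam("top"); s=cam("side")
T=lambda a:(np.array(a,float)+.5)/5-.5+[195,165]
S=lambda a:(np.array(a,float)+.5)/5-.5+[220,160]
def w(p,L,z0=0):
    c,q=np.cos(p[2]),np.sin(p[2]); L=np.atleast_2d(np.array(L,float))
    return np.c_[p[0]+c*L[:,0]-q*L[:,1],p[1]+q*L[:,0]+c*L[:,1],L[:,2]+z0]
def fit(name,items,p0):
    # items: (cam, local pts, pix, gapflag)
    def f(p):
        return np.concatenate([(proj(c,w(p,L,p[3] if g else 0))-u).ravel() for c,L,u,g in items])
    r=least_squares(f,p0,loss='soft_l1'); print(name,np.round(r.x,3)); print(np.round(r.fun.reshape(-1,2),1).tolist()); return r.x
fit("stand",[(t,[[-80,52,12],[-80,-52,12],[90,-52,12],[90,52,12]],T([[558,438],[758,405],[703,88],[507,118]]),0),
 (s,[[-80,52,12],[90,-52,12]],S([[298,400],[630,333]]),0),
 (t,[[-24,32,84],[-24,-32,84]],T([[577,303],[708,288]]),1),
 (s,[[-24,32,84],[-24,-32,84]],S([[385,242],[460,295]]),1),
 (s,[[26,0,114]],S([[489,172]]),1),(t,[[26,0,114]],T([[621,172]]),1),
 ],[536,240,0.1,20])
fit("mat",[(t,[[85,78,3],[85,-78,3],[-85,-78,3],[-85,78,3]],T([[32,237],[313,150],[404,458],[112,550]]),0),
 (s,[[85,78,3],[85,-78,3],[-85,-78,3],[-85,78,3]],S([[222,85],[397,177],[217,328],[36,223]]),0)],[500,450,.2])
H=[[-67,10,45],[-33,10,45],[-33,-10,45],[-67,-10,45]]
fit("g10",[(t,H,T([[140,523],[123,455],[172,445],[187,514]]),0),
 (s,H,S([[68,197],[103,163],[127,177],[93,210]]),0),
 (t,[[70,0,13]],T([[107,256]]),0)],[500,480,.2])
fit("g6",[(t,H,T([[283,432],[266,370],[312,360],[328,425]]),0),
 (t,[[70,0,9]],T([[232,184]]),0)],[520,420,.2])
E
python3 fit.py
```

```text
stand [5.27256e+02 2.41483e+02 1.71000e-01 2.37050e+01]
[[0.0, 0.8], [1.2, 0.5], [0.3, -1.7], [-0.4, -1.1], [-1.5, -1.3], [1.2, -0.4], [-0.9, 0.3], [0.8, -1.4], [-1.3, -1.1], [0.1, 0.2], [-0.6, 1.1], [0.5, 0.3]]
mat [4.88508e+02 4.54746e+02 3.12000e-01]
[[-1.1, -0.8], [0.7, -1.6], [1.0, 0.0], [-0.4, 0.8], [-0.3, -0.4], [0.9, -0.4], [-0.4, 0.8], [-1.2, 0.2]]
g10 [4.65378e+02 4.85483e+02 3.40000e-01]
[[1.9, 0.3], [1.3, 0.3], [-0.6, -0.5], [0.5, -0.7], [-1.1, -1.3], [-0.1, -0.7], [-0.1, -1.1], [-1.3, -1.4], [0.3, 0.3]]
g6 [5.05940e+02 4.22348e+02 3.70000e-01]
[[1.1, 1.3], [-0.1, 0.4], [-1.5, -0.6], [-0.1, -0.3], [0.3, -0.4]]
```

```bash
cat > pl.py <<'E'
import numpy as np
def plan(c,*ts):
    """c=(x,y,z,psi) commanded; each target one call; prints shift shares and turn share"""
    for t in ts:
        d=np.subtract(t,c); p=c[3]; x=np.array([-np.sin(p),np.cos(p)]); y=np.array([np.cos(p),np.sin(p)])
        print("call",np.round([d[:2]@x/80,d[:2]@y/80,-d[2]/80],3),"turn",round(-d[3]/2/np.pi,4)); c=t
def st(x,y,p=(527.3,241.5,.171)):
    c,s=np.cos(p[2]),np.sin(p[2]); return p[0]+c*x-s*y,p[1]+s*x+c*y
E
python3 - <<'E'
from pl import *
P=np.pi/2+.34
c=(158.16,630.48,205.46,np.arctan2(.9925,.1226)*2-np.pi/2)
print(c)
# psi from quaternion: rot pi about axis angle a -> y axis angle 2a-pi/2
plan(c,(240,580,200,P),(300,540,160,P),(360,505,120,P),(418.2,468.8,80,P),(418.2,468.8,17,P))
E
```

```text
(158.16, 630.48, 205.46, np.float64(1.3249886252481473))
call [-1.146 -0.363  0.068] turn -0.0932
call [-0.54  -0.721  0.5  ] turn -0.0
call [-0.561 -0.663  0.5  ] turn -0.0
call [-0.535 -0.669  0.5  ] turn -0.0
call [0.    0.    0.788] turn -0.0
```

Call:
step_arm(
  plan=[0.5,-0.9,-0.36,0.07,0,0,-0.0932,0.5,-0.9,-0.36,0.07,0,0,-0.0932,0.5,-0.9,-0.36,0.07,0,0,-0.0932,0.5,-0.9,-0.36,0.07,0,0,-0.0932,0.5,-0.9,-0.36,0.07,0,0,-0.0932],
  squeeze=40,
)

```text
time: 0.8
ee_pos: [221.2, 584.8, 199.8]
eef_rot: [-0.0, -0.169, 0.986, -0.0]
force: [-0.7, -0.4, -0.5]
gripper_width: 57.1
grip_force: 0.0
```

```bash
python3 - <<'E'
from pl import *
P=1.3249886+.0932*2*np.pi; p=1.3249886
x=np.array([-np.sin(p),np.cos(p)]); y=np.array([np.cos(p),np.sin(p)])
q=np.array([158.16,630.48])+80*(-.9*x-.36*y); c=(*q,199.86,P); print(c)
plan(c,(290,545,160,P),(355,508,120,P),(418.2,468.8,80,P),(418.2,468.8,17,P))
E
```

```text
(np.float64(220.9875707053243), np.float64(585.025227321353), 199.86, 1.9105814706291375)
call [-0.647 -0.759  0.498] turn -0.0
call [-0.612 -0.707  0.5  ] turn -0.0
call [-0.582 -0.725  0.5  ] turn -0.0
call [0.    0.    0.788] turn -0.0
```

Call:
step_arm(
  plan=[0.5,-0.647,-0.759,0.5,0,0,0,0.5,-0.647,-0.759,0.5,0,0,0,0.5,-0.647,-0.759,0.5,0,0,0],
)

```text
time: 1.1
ee_pos: [291.6, 542.1, 156.8]
eef_rot: [-0.002, -0.166, 0.986, -0.002]
force: [-1.8, 0.4, 0.0]
gripper_width: 46.9
grip_force: 0.0
```

Call:
step_arm(
  plan=[0.5,-0.612,-0.707,0.5,0,0,0,0.5,-0.612,-0.707,0.5,0,0,0,0.5,-0.612,-0.707,0.5,0,0,0],
)

```text
time: 1.4
ee_pos: [356.0, 506.0, 117.7]
eef_rot: [-0.001, -0.166, 0.986, -0.001]
force: [-0.5, -0.0, 0.0]
gripper_width: 46.9
grip_force: 0.0
```

Call:
step_arm(
  plan=[0.5,-0.582,-0.725,0.5,0,0,0,0.5,-0.582,-0.725,0.5,0,0,0,0.5,-0.582,-0.725,0.5,0,0,0,0.5,-0.582,-0.725,0.5,0,0,0],
)

```text
time: 1.8
ee_pos: [417.7, 469.9, 80.5]
eef_rot: [0.0, -0.169, 0.986, 0.0]
force: [-0.1, 0.7, 0.2]
gripper_width: 47.1
grip_force: 0.0
```

```bash
python3 - <<'E'
from h import *
print(state()["ee_pos"],state()["eef_rot"])
s=cam("side"); t=cam("top")
a=cv2.resize(s["image"][155:245,215:315,::-1],None,fx=4,fy=4,interpolation=2)
b=cv2.resize(t["image"][185:275,195:295,::-1],None,fx=4,fy=4,interpolation=2)
cv2.imwrite("pics/g2.png",np.hstack([a,b]))
E
```

```text
[417.7076997  469.86225772  80.54695325] [ 1.63618232e-05 -1.68507708e-01  9.85700241e-01  4.33278088e-04]
```

View pics/g2.png

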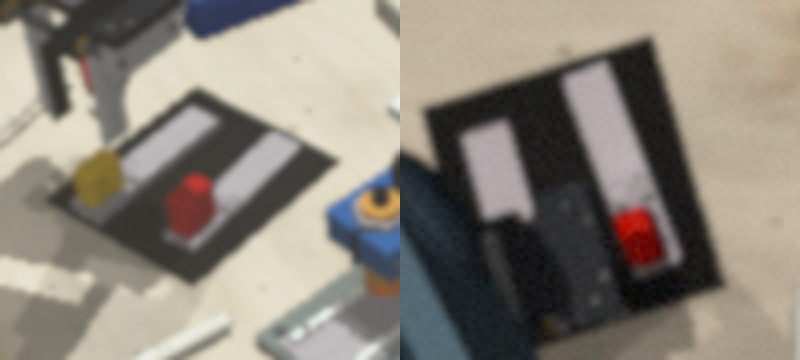

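The side crop (left) shows the open fingers at about (55,110) and (110,140), above and either side of the yellow handle at (98,180). They sit clear of the red one, so I'm going down.

Call:
step_arm(
  plan=[0.5,0,0,0.4,0,0,0,0.5,0,0,0.7,0,0,0,0.5,0,0,0.775,0,0,0,0.5,0,0,0.775,0,0,0],
)

```text
time: 2.3
ee_pos: [417.2, 469.4, 17.8]
eef_rot: [-0.0, -0.17, 0.986, -0.0]
force: [1.1, -1.0, 0.5]
gripper_width: 46.9
grip_force: 0.0
```

Call:
step_arm(
  plan=[0.05,0,0,0,0,0,0,0.05,0,0,0,0,0,0,0.05,0,0,0,0,0,0,0.05,0,0,0,0,0,0,0.05,0,0,0,0,0,0,0.05,0,0,0,0,0,0],
  squeeze=40,
)

```text
time: 2.9
ee_pos: [418.8, 469.5, 18.9]
eef_rot: [0.001, -0.169, 0.986, 0.001]
force: [-2.9, 0.1, 5.5]
gripper_width: 19.6
grip_force: 39.9
```

Call:
step_arm(
  plan=[0.05,0,0,-0.2,0,0,0,0.05,0,0,-0.5,0,0,0,0.05,0,0,-1,0,0,0,0.05,0,0,-1,0,0,0,0.05,0,0,-1,0,0,0],
)

```text
time: 3.4
ee_pos: [418.7, 469.0, 99.1]
eef_rot: [0.001, -0.169, 0.986, 0.0]
force: [0.0, 0.0, -1.4]
gripper_width: 19.5
grip_force: 39.9
```

```bash
python3 - <<'E'
from pl import *
from h import *
P=1.91058; Q=np.pi/2+.171
c=(418.2,468.8,97.9,P); e=st(-155,0); print(e)
plan(c,(395,395,97.9,Q),(380,320,97.9,Q),(*st(-155,20),80,Q),(*e,60,Q))
s=cam("side"); crop(s,205,120,130,100,5,"pics/g3.png")
E
```

```text
(np.float64(374.56066077156595), np.float64(215.12398339283652))
call [ 0.581 -0.773 -0.   ] turn 0.0269
call [ 0.344 -0.892 -0.   ] turn -0.0
call [ 0.29  -1.03   0.224] turn -0.0
call [ 0.   -0.25  0.25] turn -0.0
```

View pics/g3.png

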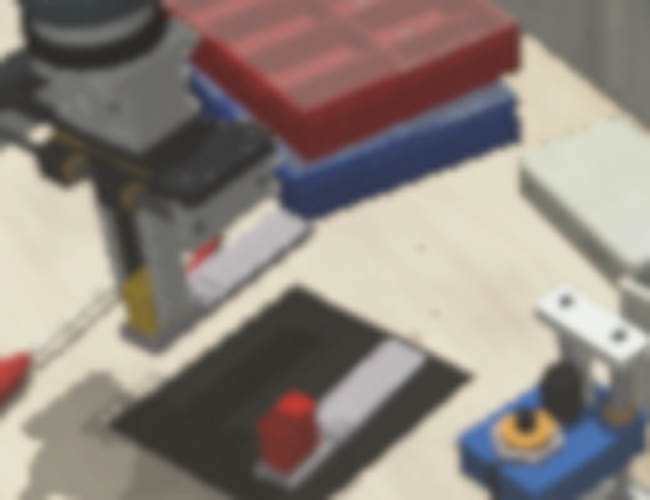

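The gauge is held by its yellow handle at (140,300), the strip runs to (300,225), and it looks parallel to the mat. I'm carrying it to the front of the stand.

Call:
step_arm(
  plan=[0.05,0.2,-0.25,0,0,0,0.0269,0.05,0.4,-0.5,0,0,0,0.0269,0.05,0.581,-0.773,0,0,0,0.0269,0.05,0.581,-0.773,0,0,0,0.0269],
)

```text
time: 3.85
ee_pos: [392.6, 392.0, 95.1]
eef_rot: [-0.003, -0.085, 0.996, -0.002]
force: [0.5, 0.4, -0.9]
gripper_width: 19.9
grip_force: 39.9
```

Call:
step_arm(
  plan=[0.05,0.17,-0.45,0,0,0,0,0.05,0.344,-0.892,0,0,0,0,0.05,0.344,-0.892,0,0,0,0],
)

```text
time: 4.15
ee_pos: [377.8, 317.1, 95.6]
eef_rot: [-0.002, -0.084, 0.996, -0.001]
force: [-0.0, 0.0, -1.0]
gripper_width: 19.8
grip_force: 39.9
```

Call:
step_arm(
  plan=[0.05,0.1,-0.35,0.1,0,0,0,0.05,0.2,-0.7,0.224,0,0,0,0.05,0.29,-0.98,0.224,0,0,0,0.05,0.29,-0.98,0.224,0,0,0],
)

```text
time: 4.55
ee_pos: [369.7, 237.7, 78.8]
eef_rot: [-0.001, -0.084, 0.996, -0.0]
force: [0.6, 0.1, -1.8]
gripper_width: 19.9
grip_force: 39.9
```

Call:
step_arm(
  plan=[0.05,0,-0.15,0.12,0,0,0,0.05,0,-0.3,0.25,0,0,0,0.05,0,-0.3,0.25,0,0,0,0.05,0,-0.3,0.25,0,0,0,0.05,0,-0.3,0.25,0,0,0],
)

```text
time: 5.05
ee_pos: [374.9, 215.5, 60.0]
eef_rot: [0.0, -0.085, 0.996, 0.0]
force: [0.3, 0.2, -1.8]
gripper_width: 19.7
grip_force: 39.9
```

```bash
python3 - <<'E'
from h import *
print(state()["ee_pos"],state()["force"])
s=cam("side"); t=cam("top")
a=cv2.resize(s["image"][170:270,250:350,::-1],None,fx=4,fy=4,interpolation=2)
b=cv2.resize(t["image"][170:270,270:370,::-1],None,fx=4,fy=4,interpolation=2)
cv2.imwrite("pics/g4.png",np.hstack([a,b]))
E
```

```text
[374.86352458 215.52141039  60.04910442] [ 0.31122033  0.15675544 -1.83620541]
```

View pics/g4.png

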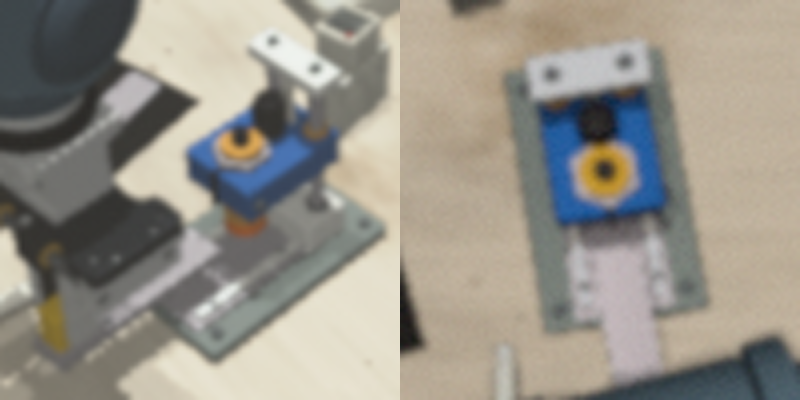

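The side crop shows the gauge in front of the sensor at bed height plus about 28 mm. In the top crop the strip (x≈593–660, rows 250–370) is between the rails at x≈580 and 655. I'll measure the lateral alignment numerically.

```bash
python3 - <<'E'
from h import *
from pl import st
t=cam("top"); im=t["image"].astype(int)
for r in (236,240,244,248,252): print(r,[tuple(im[r,c]) for c in range(305,346,1)].__len__(), ' '.join(f"{im[r,c].sum()//3}/{im[r,c,0]-im[r,c,1]}" for c in range(304,348)))
for y in(-52,-20,0,20,52): print(y,proj(t,np.array([[*st(x,y),(16 if abs(y)<30 else 12)] for x in(-75,-40)])).round(1).tolist())
# expected gauge edges if tool-centred; underside z ~ 60-14.9... top z
T=state()["ee_pos"]; a=.171
for l in(-15,15): print('g',l,proj(t,np.array([[T[0]+np.cos(a)*d-np.sin(a)*l,T[1]+np.sin(a)*d+np.cos(a)*l,T[2]-4] for d in(60,80,100,120)])).round(1).tolist())
E
```

```text
236 41 124/-4 119/-5 123/-5 117/-9 121/-9 121/-4 126/-4 144/0 162/3 178/5 187/0 184/-1 170/6 166/8 166/8 179/10 187/11 188/10 189/9 187/11 184/10 184/11 184/11 182/10 183/10 180/12 168/10 157/7 169/4 180/2 179/0 170/5 160/6 139/-4 127/-6 125/-7 125/-8 121/-7 125/-6 123/-5 123/-1 134/7 161/12 168/13
240 41 134/3 123/-5 123/-5 124/-6 121/-8 123/-7 125/-5 127/-4 150/2 168/3 173/6 168/0 157/4 159/7 169/10 177/8 184/10 190/10 190/12 186/10 185/11 184/10 185/10 185/9 183/11 182/9 179/10 168/10 156/6 159/3 173/0 170/2 167/4 155/3 132/0 119/-4 110/-5 103/-4 104/-5 113/-4 114/-9 121/0 134/7 157/11
244 41 151/11 131/1 125/-7 122/-6 119/-7 119/-7 119/-10 124/-7 134/-1 156/3 177/4 184/0 190/-1 187/5 186/8 187/8 188/9 185/11 188/9 190/11 186/11 184/14 182/10 184/10 184/10 183/11 177/11 172/11 164/6 159/8 164/6 171/5 176/8 169/7 151/4 131/-5 122/-5 121/-7 120/-8 121/-5 121/-5 121/-5 124/4 145/8
248 41 154/11 132/3 120/0 114/-6 106/-4 94/-3 97/-6 108/-6 125/-4 147/1 168/5 171/7 171/7 170/8 172/8 168/9 170/11 178/8 186/11 187/9 184/11 183/13 184/11 186/12 184/9 183/12 183/10 173/10 158/9 129/6 110/3 111/2 118/1 122/3 126/7 133/8 136/8 137/9 150/9 159/11 165/12 163/13 168/11 169/13
252 41 160/14 147/11 131/5 123/0 124/-1 121/0 120/0 124/1 130/3 139/5 139/6 135/8 132/8 134/11 137/10 144/7 155/7 173/12 185/12 185/10 186/10 185/11 184/10 183/11 185/9 183/11 180/10 179/11 178/9 169/12 155/10 157/15 167/13 171/13 172/13 174/14 172/14 173/13 175/14 174/15 175/15 171/11 174/14 175/15
-52 [[347.0, 244.0], [344.5, 230.2]]
-20 [[334.4, 246.1], [332.0, 232.2]]
0 [[326.5, 247.5], [324.1, 233.5]]
20 [[318.5, 248.8], [316.2, 234.9]]
52 [[305.9, 251.0], [303.7, 237.1]]
g -15 [[334.2, 253.9], [332.7, 245.5], [331.3, 237.1], [329.8, 228.9]]
g 15 [[321.7, 256.0], [320.3, 247.6], [318.8, 239.2], [317.5, 231.0]]
```

Prediction and measurement agree to about 1 mm, so I'm lowering the gauge onto the bed.

Call:
step_arm(
  plan=[0.05,0,0,0.15,0,0,0,0.05,0,0,0.3,0,0,0,0.05,0,0,0.3,0,0,0,0.05,0,0,0.3,0,0,0],
)

```text
time: 5.6
ee_pos: [373.9, 215.0, 35.1]
eef_rot: [-0.001, -0.085, 0.996, -0.0]
force: [-0.2, 0.6, -1.5]
gripper_width: 19.9
grip_force: 39.9
```

Call:
step_arm(
  plan=[0.05,0,0,0.025,0,0,0,0.05,0,0,0.025,0,0,0,0.05,0,0,0.025,0,0,0],
)

```text
time: 5.9
ee_pos: [374.8, 215.3, 34.1]
eef_rot: [0.0, -0.085, 0.996, 0.0]
force: [0.1, 0.0, -0.8]
gripper_width: 19.5
grip_force: 39.9
```

Call:
step_arm(
  plan=[0.05,0,0,0.012,0,0,0,0.05,0,0,0.012,0,0,0,0.05,0,0,0.012,0,0,0],
)

```text
time: 6.2
ee_pos: [374.7, 215.2, 33.0]
eef_rot: [0.0, -0.085, 0.996, -0.0]
force: [0.4, -0.3, -0.8]
gripper_width: 20.1
grip_force: 39.9
```

Call:
step_arm(
  plan=[0.05,0,0,0.012,0,0,0,0.05,0,0,0.012,0,0,0,0.05,0,0,0.012,0,0,0],
)

```text
time: 6.5
ee_pos: [374.7, 215.2, 32.1]
eef_rot: [0.0, -0.085, 0.996, 0.0]
force: [-0.4, 0.6, -0.6]
gripper_width: 19.5
grip_force: 39.9
```

Call:
step_arm(
  plan=[0.05,0,0,0.009,0,0,0,0.05,0,0,0.009,0,0,0,0.05,0,0,0.009,0,0,0],
)

```text
time: 6.8
ee_pos: [374.7, 215.3, 31.6]
eef_rot: [0.0, -0.085, 0.996, -0.0]
force: [-2.8, -0.6, 5.2]
gripper_width: 19.8
grip_force: 39.9
```

Call:
step_arm(
  plan=[0.05,-0.1,0,-0.004,0,0,0,0.05,-0.2,0,-0.004,0,0,0,0.05,-0.3,0,-0.004,0,0,0,0.05,-0.4,0,-0.004,0,0,0,0.05,-0.5,0,-0.004,0,0,0,0.05,-0.6,0,-0.004,0,0,0,0.05,-0.6,0,-0.004,0,0,0],
)

```text
time: 7.5
ee_pos: [423.4, 223.5, 31.7]
eef_rot: [0.001, -0.085, 0.996, 0.0]
force: [1.0, 0.5, 0.3]
gripper_width: 19.6
grip_force: 40.0
```

Call:
step_arm(
  plan=[0.05,-0.04,0,0,0,0,0,0.05,-0.08,0,0,0,0,0,0.05,-0.1,0,0,0,0,0,0.05,-0.1,0,0,0,0,0],
)

```text
time: 7.9
ee_pos: [429.2, 224.7, 31.9]
eef_rot: [-0.001, -0.085, 0.996, -0.0]
force: [-5.2, -1.2, 7.9]
gripper_width: 19.7
grip_force: 40.0
```

Call:
step_arm(
  plan=[0.05,-0.025,0,-0.005,0,0,0,0.05,-0.025,0,-0.005,0,0,0,0.05,-0.025,0,-0.005,0,0,0],
)

```text
time: 8.2
ee_pos: [432.0, 225.1, 31.8]
eef_rot: [0.0, -0.085, 0.996, 0.0]
force: [0.5, -0.4, 0.5]
gripper_width: 19.6
grip_force: 40.0
```

Call:
step_arm(
  plan=[0.05,-0.025,0,0,0,0,0,0.05,-0.025,0,0,0,0,0,0.05,-0.025,0,0,0,0,0],
)

```text
time: 8.5
ee_pos: [433.9, 225.4, 31.9]
eef_rot: [0.0, -0.085, 0.996, 0.0]
force: [0.5, 0.2, -1.3]
gripper_width: 20.0
grip_force: 40.0
```

Not at the stop yet, so I'll keep creeping forward.

Call:
step_arm(
  plan=[0.05,-0.025,0,0,0,0,0,0.05,-0.025,0,0,0,0,0,0.05,-0.025,0,0,0,0,0],
)

```text
time: 8.8
ee_pos: [435.8, 225.7, 31.8]
eef_rot: [0.0, -0.085, 0.996, -0.0]
force: [0.4, 0.2, -1.3]
gripper_width: 19.6
grip_force: 40.0
```

Call:
step_arm(
  plan=[0.05,-0.025,0,0,0,0,0,0.05,-0.025,0,0,0,0,0,0.05,-0.025,0,0,0,0,0],
)

```text
time: 9.1
ee_pos: [435.9, 225.8, 31.9]
eef_rot: [-0.002, -0.085, 0.996, -0.0]
force: [-7.7, -2.1, 7.3]
gripper_width: 19.9
grip_force: 40.0
```

The tip met the stop at TCP x≈436, against 436.6 expected. I'll relax the push and release.

Call:
step_arm(
  plan=[0.05,0.015,0,0,0,0,0,0.05,0.015,0,0,0,0,0,0.05,0.015,0,0.003,0,0,0],
)

```text
time: 9.4
ee_pos: [435.9, 225.8, 31.9]
eef_rot: [-0.001, -0.085, 0.996, -0.0]
force: [-5.3, -1.6, 7.2]
gripper_width: 19.4
grip_force: 40.0
```

Call:
step_arm(
  plan=[0.5,0,0,0,0,0,0,0.5,0,0,0,0,0,0,0.5,0,0,0,0,0,0,0.5,0,0,0,0,0,0,0.5,0,0,0,0,0,0],
)

```text
time: 9.9
ee_pos: [436.7, 225.9, 31.8]
eef_rot: [0.0, -0.085, 0.996, 0.0]
force: [-0.2, -0.7, -0.1]
gripper_width: 46.6
grip_force: 0.0
```

Call:
step_arm(
  plan=[0.5,0,0,-0.3,0,0,0,0.5,0,0,-0.7,0,0,0,0.5,0,0,-1,0,0,0,0.5,0,0,-1,0,0,0],
)

```text
time: 10.3
ee_pos: [439.2, 226.6, 115.4]
eef_rot: [0.004, -0.085, 0.996, 0.001]
force: [0.9, -0.2, 0.5]
gripper_width: 47.1
grip_force: 0.0
```

Call:
step_arm(
  plan=[0,0,0,-0.5,0,0,0,0,0,0,-1,0,0,0,0,0,0,-1,0,0,0,0,0,0,-1,0,0,0],
)

```text
time: 10.7
ee_pos: [436.5, 225.9, 191.2]
eef_rot: [0.0, -0.085, 0.996, 0.0]
force: [0.1, 0.5, -0.2]
gripper_width: 18.3
grip_force: 0.0
```

```bash
python3 - <<'E'
from h import *
from pl import *
T=state()["ee_pos"]; Q=1.7416; print(T)
plan((*T,Q),(*st(-40,0),180,Q),(*st(20,0),165,Q),(*st(20,0),145,Q))
s=cam("side"); t=cam("top")
a=cv2.resize(s["image"][170:270,250:350,::-1],None,fx=4,fy=4,interpolation=2)
b=cv2.resize(t["image"][170:270,270:370,::-1],None,fx=4,fy=4,interpolation=2)
cv2.imwrite("pics/g5.png",np.hstack([a,b]))
E
```

```text
[436.51708007 225.86294367 191.22491281]
call [-0.651 -0.     0.14 ] turn -0.0
call [-0.75   0.     0.188] turn -0.0
call [0.   0.   0.25] turn -0.0
```

View pics/g5.png

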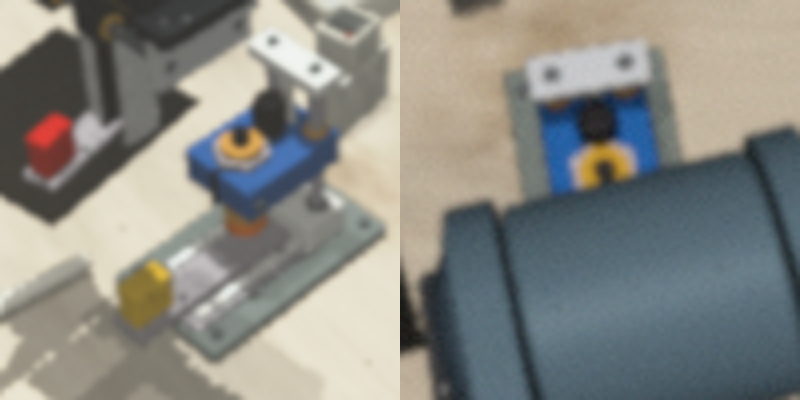

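The gauge lies on the bed with its yellow handle at (145,295) in the side crop and its strip running under the orange sensor (245,220). Next I press the knob.

Call:
step_arm(
  plan=[0,-0.3,0,0.07,0,0,0,0,-0.65,0,0.14,0,0,0,0,-0.65,0,0.14,0,0,0],
)

```text
time: 11.1
ee_pos: [488.1, 234.3, 177.3]
eef_rot: [-0.002, -0.085, 0.996, -0.0]
force: [-0.4, -0.1, -0.1]
gripper_width: 0.5
grip_force: 0.0
```

Call:
step_arm(
  plan=[0,-0.35,0,0.08,0,0,0,0,-0.75,0,0.188,0,0,0,0,-0.75,0,0.188,0,0,0,0,-0.75,0,0.188,0,0,0],
)

```text
time: 11.5
ee_pos: [545.4, 244.6, 163.7]
eef_rot: [-0.002, -0.085, 0.996, -0.0]
force: [-0.8, -0.4, 0.1]
gripper_width: 0.3
grip_force: 0.0
```

Call:
step_arm(
  plan=[0,0,0,0.12,0,0,0,0,0,0,0.25,0,0,0,0,0,0,0.25,0,0,0,0,0,0,0.25,0,0,0],
)

```text
time: 11.9
ee_pos: [546.2, 244.8, 145.1]
eef_rot: [-0.0, -0.085, 0.996, -0.0]
force: [0.7, 0.1, 0.4]
gripper_width: 0.4
grip_force: 0.0
```

Call:
step_arm(
  plan=[0,0,0,0.03,0,0,0,0,0,0,0.06,0,0,0,0,0,0,0.09,0,0,0,0,0,0,0.12,0,0,0,0,0,0,0.12,0,0,0],
)

```text
time: 12.4
ee_pos: [547.1, 245.0, 136.0]
eef_rot: [0.0, -0.085, 0.996, 0.0]
force: [0.3, -0.4, 2.2]
gripper_width: 0.1
grip_force: 0.8
```

Call:
step_arm(
  plan=[0,0,0,0.02,0,0,0,0,0,0,0.04,0,0,0,0,0,0,0.06,0,0,0,0,0,0,0.06,0,0,0],
)

```text
time: 12.8
ee_pos: [547.1, 245.0, 131.0]
eef_rot: [0.0, -0.085, 0.996, 0.0]
force: [1.7, 0.6, 2.3]
gripper_width: 0.7
grip_force: 0.8
```

Call:
step_arm(
  plan=[0,0,0,0.015,0,0,0,0,0,0,0.03,0,0,0,0,0,0,0.03,0,0,0],
)

```text
time: 13.1
ee_pos: [547.0, 245.0, 128.6]
eef_rot: [0.0, -0.085, 0.996, 0.0]
force: [1.5, -0.5, 1.8]
gripper_width: 0.6
grip_force: 1.0
```

The knob is moving with about 2 N of resistance. Continuing in 1 mm steps.

Call:
step_arm(
  plan=[0,0,0,0.012,0,0,0,0,0,0,0.025,0,0,0,0,0,0,0.025,0,0,0],
)

```text
time: 13.4
ee_pos: [547.1, 244.9, 126.7]
eef_rot: [0.0, -0.085, 0.996, 0.0]
force: [1.2, 1.2, 2.4]
gripper_width: 0.8
grip_force: 1.1
```

Call:
step_arm(
  plan=[0,0,0,0.012,0,0,0,0,0,0,0.012,0,0,0,0,0,0,0.012,0,0,0],
)

```text
time: 13.7
ee_pos: [547.0, 244.9, 125.8]
eef_rot: [0.0, -0.085, 0.996, 0.0]
force: [2.0, 2.5, 3.0]
gripper_width: 0.5
grip_force: 1.3
```

Call:
step_arm(
  plan=[0,0,0,0.01,0,0,0,0,0,0,0.01,0,0,0,0,0,0,0.01,0,0,0],
)

```text
time: 14.0
ee_pos: [547.0, 244.9, 125.0]
eef_rot: [0.0, -0.085, 0.996, 0.0]
force: [2.0, 0.2, 2.7]
gripper_width: 0.5
grip_force: 1.4
```

Call:
step_arm(
  plan=[0,0,0,0.01,0,0,0,0,0,0,0.01,0,0,0,0,0,0,0.01,0,0,0],
)

```text
time: 14.3
ee_pos: [547.0, 244.9, 124.3]
eef_rot: [0.0, -0.085, 0.996, 0.0]
force: [1.6, 1.3, 3.6]
gripper_width: 0.5
grip_force: 1.7
```

Call:
step_arm(
  plan=[0,0,0,0.008,0,0,0,0,0,0,0.008,0,0,0,0,0,0,0.008,0,0,0],
)

```text
time: 14.6
ee_pos: [547.0, 244.9, 124.2]
eef_rot: [0.0, -0.085, 0.996, -0.0]
force: [0.5, 0.2, 7.1]
gripper_width: 0.2
grip_force: 3.2
```

Call:
step_arm(
  plan=[0,0,0,0.01,0,0,0,0,0,0,0.01,0,0,0,0,0,0,0.01,0,0,0,0,0,0,0.01,0,0,0,0,0,0,0.01,0,0,0,0,0,0,0.01,0,0,0],
)

```text
time: 15.2
ee_pos: [547.1, 244.9, 124.2]
eef_rot: [0.0, -0.085, 0.996, -0.0]
force: [-1.3, 0.1, 10.5]
gripper_width: 0.5
grip_force: 5.1
```

Call:
step_arm(
  plan=[0,0,0,0.01,0,0,0,0,0,0,0.01,0,0,0,0,0,0,0.01,0,0,0,0,0,0,0.01,0,0,0,0,0,0,0.01,0,0,0,0,0,0,0.01,0,0,0],
)

```text
time: 15.8
ee_pos: [547.1, 245.0, 124.1]
eef_rot: [0.0, -0.085, 0.996, -0.0]
force: [-3.4, -0.7, 14.2]
gripper_width: 0.7
grip_force: 6.9
```

Call:
step_arm(
  plan=[0,0,0,-0.2,0,0,0,0,0,0,-0.4,0,0,0,0,0,0,-0.6,0,0,0,0,0,0,-0.6,0,0,0],
)

```text
time: 16.2
ee_pos: [548.4, 245.3, 173.1]
eef_rot: [0.002, -0.085, 0.996, 0.0]
force: [-0.3, -0.3, 1.3]
gripper_width: 0.5
grip_force: 0.0
```

```bash
python3 - <<'E'
from h import *
from pl import *
T=state()["ee_pos"]; Q=1.7416; print(T,state()["eef_rot"])
g=(436.4,225.9)
plan((*T,Q),(*st(-55,0),178,Q),(*g,180,Q),(*g,110,Q),(*g,32.3,Q))
E
```

```text
[548.36342125 245.27957427 173.12123229] [ 2.37978084e-03 -8.53348071e-02  9.96349442e-01  3.09478432e-04]
call [ 0.955 -0.002 -0.061] turn -0.0
call [ 0.465  0.001 -0.025] turn -0.0
call [0.    0.    0.875] turn -0.0
call [0.    0.    0.971] turn -0.0
```

Call:
step_arm(
  plan=[0.3,0.4,0,-0.1,0,0,0,0.5,0.94,0,-0.13,0,0,0,0.5,0.94,0,-0.13,0,0,0],
)

```text
time: 16.5
ee_pos: [467.8, 231.6, 178.3]
eef_rot: [-0.003, -0.086, 0.996, -0.0]
force: [0.5, -0.5, -0.0]
gripper_width: 21.2
grip_force: 0.0
```

Call:
step_arm(
  plan=[0.5,0.25,0,0,0,0,0,0.5,0.464,0,0,0,0,0,0.5,0.464,0,0,0,0,0,0.5,0.464,0,0,0,0,0],
)

```text
time: 16.9
ee_pos: [436.9, 225.9, 180.5]
eef_rot: [0.0, -0.085, 0.996, 0.0]
force: [0.3, 0.2, -0.4]
gripper_width: 47.0
grip_force: 0.0
```

Call:
step_arm(
  plan=[0.5,0,0,0.4,0,0,0,0.5,0,0,0.875,0,0,0,0.5,0,0,0.875,0,0,0,0.5,0,0,0.875,0,0,0],
)

```text
time: 17.3
ee_pos: [436.7, 225.8, 110.4]
eef_rot: [-0.001, -0.085, 0.996, -0.0]
force: [1.1, -0.1, -0.2]
gripper_width: 47.0
grip_force: 0.0
```

Call:
step_arm(
  plan=[0.5,0,0,0.4,0,0,0,0.5,0,0,0.8,0,0,0,0.5,0,0,0.975,0,0,0,0.5,0,0,0.975,0,0,0],
)

```text
time: 17.7
ee_pos: [436.1, 225.7, 32.1]
eef_rot: [-0.001, -0.085, 0.996, -0.0]
force: [0.2, 0.5, 0.2]
gripper_width: 46.9
grip_force: 0.0
```

Call:
step_arm(
  plan=[0.05,0,0,0,0,0,0,0.05,0,0,0,0,0,0,0.05,0,0,0,0,0,0,0.05,0,0,0,0,0,0,0.05,0,0,0,0,0,0],
  squeeze=40,
)

```text
time: 18.2
ee_pos: [437.0, 226.1, 33.4]
eef_rot: [0.001, -0.085, 0.996, 0.0]
force: [-0.6, 0.0, 5.3]
gripper_width: 19.7
grip_force: 40.0
```

Call:
step_arm(
  plan=[0.05,0,0,-0.01,0,0,0,0.05,0,0,-0.01,0,0,0,0.05,0,0,-0.01,0,0,0],
)

```text
time: 18.5
ee_pos: [436.7, 226.0, 33.4]
eef_rot: [0.001, -0.085, 0.996, 0.0]
force: [2.1, 0.4, 1.3]
gripper_width: 20.0
grip_force: 40.0
```

Call:
step_arm(
  plan=[0.05,0.02,0,0,0,0,0,0.05,0.06,0,0,0,0,0,0.05,0.12,0,0,0,0,0,0.05,0.12,0,0,0,0,0],
)

```text
time: 18.9
ee_pos: [426.5, 224.2, 33.4]
eef_rot: [0.0, -0.085, 0.996, -0.0]
force: [1.9, -0.0, 2.7]
gripper_width: 19.5
grip_force: 40.0
```

Call:
step_arm(
  plan=[0.05,0.1,0,0,0,0,0,0.05,0.2,0,0,0,0,0,0.05,0.3,0,0,0,0,0,0.05,0.4,0,0,0,0,0,0.05,0.5,0,0,0,0,0,0.05,0.6,0,0,0,0,0,0.05,0.7,0,0,0,0,0,0.05,0.7,0,0,0,0,0],
)

```text
time: 19.7
ee_pos: [369.7, 214.4, 32.9]
eef_rot: [-0.001, -0.085, 0.996, -0.0]
force: [-2.4, -0.5, 6.5]
gripper_width: 19.6
grip_force: 40.0
```

```bash
python3 - <<'E'
from h import *
from pl import *
T=state()["ee_pos"]; Q=1.7416; P=np.pi/2+.325; print(T)
h=np.array([488.5,454.7]); u=np.array([np.cos(.325),np.sin(.325)]); v=np.array([-u[1],u[0]])
g=h+v*31-u*10 ; H=g-50*u; print(H)   # gauge centre (-10,31)/mat
plan((*T,Q),(T[0],T[1],100,Q),(385,290,100,Q),(390,365,100,Q),(400,430,100,P),(*H,70,P),(*H,21,P))
s=cam("side"); crop(s,230,160,130,100,5,"pics/g6.png")
E
```

```text
[369.684735   214.39210139  32.88085711]
[421.74238405 464.91864537]
call [ 0.     0.    -0.839] turn -0.0
call [-0.349  0.899 -0.   ] turn -0.0
call [-0.221  0.913 -0.   ] turn -0.0
call [-0.261  0.779 -0.   ] turn -0.0245
call [-0.397  0.327  0.375] turn -0.0
call [0.    0.    0.612] turn -0.0
```

View pics/g6.png

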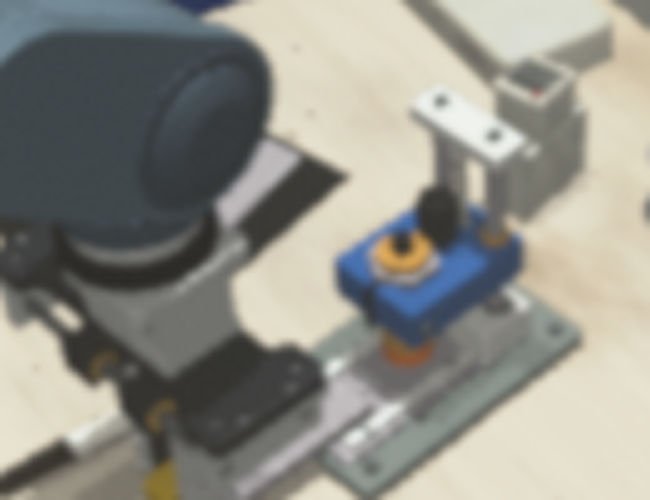

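The head is down and stayed there, and the gauge tip is out at about (370,390), clear of the orange sensor (408,350). Lifting it and carrying it back.

Call:
step_arm(
  plan=[0.05,0.1,0,-0.01,0,0,0,0.05,0.15,0,-0.2,0,0,0,0.05,0.15,0,-0.5,0,0,0,0.05,0.15,0,-0.84,0,0,0,0.05,0.15,0,-0.84,0,0,0],
)

```text
time: 20.25
ee_pos: [360.3, 212.9, 102.2]
eef_rot: [0.001, -0.085, 0.996, 0.0]
force: [0.0, -0.8, -1.9]
gripper_width: 19.9
grip_force: 40.0
```

Call:
step_arm(
  plan=[0.05,-0.2,0.4,0,0,0,0,0.05,-0.4,0.9,0,0,0,0,0.05,-0.4,0.9,0,0,0,0],
)

```text
time: 20.55
ee_pos: [377.7, 291.1, 98.2]
eef_rot: [-0.002, -0.087, 0.996, -0.0]
force: [0.1, -0.0, -2.1]
gripper_width: 19.8
grip_force: 40.0
```

Call:
step_arm(
  plan=[0.05,-0.1,0.45,0,0,0,0,0.05,-0.221,0.913,0,0,0,0,0.05,-0.221,0.913,0,0,0,0],
)

```text
time: 20.85
ee_pos: [382.5, 365.5, 98.3]
eef_rot: [-0.002, -0.087, 0.996, -0.001]
force: [-0.0, -0.8, -1.3]
gripper_width: 19.6
grip_force: 40.0
```

Call:
step_arm(
  plan=[0.05,-0.13,0.4,0,0,0,-0.0245,0.05,-0.261,0.779,0,0,0,-0.0245,0.05,-0.261,0.779,0,0,0,-0.0245,0.05,-0.261,0.779,0,0,0,-0.0245,0.05,-0.261,0.779,0,0,0,-0.0245],
)

```text
time: 21.35
ee_pos: [393.1, 427.1, 99.1]
eef_rot: [-0.001, -0.161, 0.987, -0.001]
force: [-0.3, 0.3, -0.7]
gripper_width: 19.7
grip_force: 40.0
```

```bash
python3 - <<'E'
from h import *
from pl import *
T=state()["ee_pos"]; P=1.7416+.0245*2*np.pi; print(T,state()["eef_rot"],state()["force"])
H=(421.7,464.9)
plan((*T,P),(*H,70,P),(*H,22,P))
E
```

```text
[393.07077634 427.10677118  99.07931545] [-1.30955097e-03 -1.61204889e-01  9.86919735e-01 -8.40218281e-04] [-0.30338151  0.34010359 -0.67404235]
call [-0.49   0.334  0.363] turn -0.0
call [0.  0.  0.6] turn -0.0
```

Call:
step_arm(
  plan=[0.05,-0.25,0.17,0,0,0,0,0.05,-0.49,0.334,0.2,0,0,0,0.05,-0.49,0.334,0.363,0,0,0,0.05,-0.49,0.334,0.363,0,0,0],
)

```text
time: 21.75
ee_pos: [420.8, 464.4, 68.4]
eef_rot: [-0.003, -0.161, 0.987, -0.002]
force: [-0.2, -0.8, -1.5]
gripper_width: 19.7
grip_force: 40.0
```

Call:
step_arm(
  plan=[0.05,0,0,0.2,0,0,0,0.05,0,0,0.4,0,0,0,0.05,0,0,0.58,0,0,0,0.05,0,0,0.58,0,0,0,0.05,0,0,0.58,0,0,0],
)

```text
time: 22.25
ee_pos: [422.3, 466.5, 24.3]
eef_rot: [-0.0, -0.162, 0.987, -0.0]
force: [0.4, -0.6, -1.1]
gripper_width: 19.7
grip_force: 40.0
```

Call:
step_arm(
  plan=[0.05,0,0,0.02,0,0,0,0.05,0,0,0.02,0,0,0,0.05,0,0,0.02,0,0,0],
)

```text
time: 22.55
ee_pos: [422.9, 467.0, 23.8]
eef_rot: [0.0, -0.162, 0.987, 0.0]
force: [0.3, -0.6, -1.1]
gripper_width: 19.6
grip_force: 40.0
```

Call:
step_arm(
  plan=[0.05,0,0,0.02,0,0,0,0.05,0,0,0.02,0,0,0,0.05,0,0,0.02,0,0,0],
)

```text
time: 22.85
ee_pos: [422.6, 466.8, 21.7]
eef_rot: [-0.0, -0.162, 0.987, -0.0]
force: [-0.1, 1.0, -1.5]
gripper_width: 19.9
grip_force: 40.0
```

Call:
step_arm(
  plan=[0.05,0,0,0.012,0,0,0,0.05,0,0,0.012,0,0,0,0.05,0,0,0.012,0,0,0],
)

```text
time: 23.15
ee_pos: [422.6, 466.8, 20.7]
eef_rot: [-0.0, -0.162, 0.987, -0.0]
force: [1.4, 0.1, -1.5]
gripper_width: 19.3
grip_force: 40.0
```

Call:
step_arm(
  plan=[0.05,0,0,0.01,0,0,0,0.05,0,0,0.01,0,0,0,0.05,0,0,0.01,0,0,0],
)

```text
time: 23.45
ee_pos: [422.7, 466.9, 20.4]
eef_rot: [0.0, -0.162, 0.987, -0.0]
force: [-1.1, -1.3, 4.1]
gripper_width: 19.7
grip_force: 40.0
```

Contact with the mat. Releasing, retreating and checking.

Call:
step_arm(
  plan=[0.45,0,0,0,0,0,0,0.45,0,0,0,0,0,0,0.45,0,0,0,0,0,0,0.45,0,0,0,0,0,0,0.45,0,0,0,0,0,0],
)

```text
time: 23.95
ee_pos: [422.6, 466.8, 19.8]
eef_rot: [-0.0, -0.162, 0.987, -0.0]
force: [0.5, -0.4, -0.0]
gripper_width: 41.8
grip_force: 0.0
```

Call:
step_arm(
  plan=[0.45,0,0,-0.3,0,0,0,0.45,0,0,-0.7,0,0,0,0.45,0,0,-1,0,0,0,0.45,0,0,-1,0,0,0],
)

```text
time: 24.35
ee_pos: [424.9, 468.6, 104.2]
eef_rot: [0.003, -0.162, 0.987, 0.002]
force: [0.1, -0.5, -0.4]
gripper_width: 42.2
grip_force: 0.0
```

Call:
step_arm(
  plan=[0.45,0.4,0.2,-0.4,0,0,0,0.45,0.9,0.4,-0.8,0,0,0,0.45,0.9,0.4,-0.8,0,0,0,0.45,0.9,0.4,-0.8,0,0,0],
)

```text
time: 24.75
ee_pos: [343.6, 474.3, 163.6]
eef_rot: [0.0, -0.162, 0.987, -0.0]
force: [-0.9, -0.2, -0.9]
gripper_width: 42.3
grip_force: 0.0
```

```bash
python3 - <<'E'
from h import *
print(state()["ee_pos"],state()["force"])
s=cam("side"); t=cam("top")
a=cv2.resize(s["image"][155:255,220:320,::-1],None,fx=4,fy=4,interpolation=2)
b=cv2.resize(t["image"][180:280,195:295,::-1],None,fx=4,fy=4,interpolation=2)
c=np.hstack([a,b]); cv2.imwrite("pics/g7.png",c)
E
```

```text
[343.57765604 474.28528278 163.56567207] [-0.85102056 -0.15815864 -0.8839493 ]
```

View pics/g7.png

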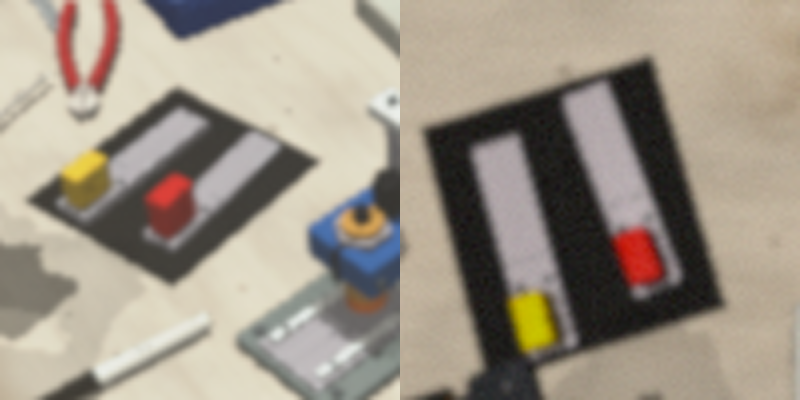

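The yellow gauge lies flat on the mat, with its handle at (530,320) in the top crop, and is well apart from the undisturbed red gauge at (638,257). To confirm the gap I'll touch the knob top lightly at its nip height (TCP z 124.2).

```bash
python3 - <<'E'
from h import *
from pl import *
T=state()["ee_pos"]; P=1.7416+.0245*2*np.pi; K=(547.1,244.9)
plan((*T,P),(400,425,185,P),(440,360,185,P),(480,300,185,P),(*st(-15,0),180,P-.154),(*K,165,P-.154),(*K,128,P-.154))
E
```

```text
call [-0.468 -0.796 -0.287] turn -0.0
call [-0.215 -0.93  -0.   ] turn -0.0
call [-0.235 -0.87  -0.   ] turn -0.0
call [-0.142 -0.853  0.062] turn 0.0245
call [-0.439 -0.     0.188] turn -0.0
call [0.    0.    0.462] turn -0.0
```

Call:
step_arm(
  plan=[0,-0.23,-0.4,-0.15,0,0,0,0,-0.468,-0.796,-0.287,0,0,0,0,-0.468,-0.796,-0.287,0,0,0],
)

```text
time: 25.15
ee_pos: [403.8, 423.5, 186.7]
eef_rot: [0.0, -0.159, 0.987, -0.0]
force: [0.1, 1.0, 0.0]
gripper_width: 21.8
grip_force: 0.0
```

Call:
step_arm(
  plan=[0,-0.1,-0.46,0,0,0,0,0,-0.215,-0.93,0,0,0,0,0,-0.215,-0.93,0,0,0,0],
)

```text
time: 25.45
ee_pos: [441.5, 357.7, 184.9]
eef_rot: [-0.001, -0.159, 0.987, -0.001]
force: [-0.3, -0.2, -0.5]
gripper_width: 0.7
grip_force: 0.0
```

Call:
step_arm(
  plan=[0,-0.12,-0.43,0,0,0,0,0,-0.235,-0.87,0,0,0,0,0,-0.235,-0.87,0,0,0,0],
)

```text
time: 25.75
ee_pos: [481.2, 298.7, 185.4]
eef_rot: [-0.001, -0.16, 0.987, -0.0]
force: [-0.4, 0.4, 0.2]
gripper_width: 0.6
grip_force: 0.0
```

Call:
step_arm(
  plan=[0,-0.07,-0.43,0.06,0,0,0.0245,0,-0.142,-0.853,0.062,0,0,0.0245,0,-0.142,-0.853,0.062,0,0,0.0245,0,-0.142,-0.853,0.062,0,0,0.0245],
)

```text
time: 26.15
ee_pos: [512.0, 240.3, 180.9]
eef_rot: [-0.001, -0.085, 0.996, 0.0]
force: [-0.8, 0.5, -0.2]
gripper_width: 0.4
grip_force: 0.0
```

Call:
step_arm(
  plan=[0,-0.22,0,0.1,0,0,0,0,-0.439,0,0.188,0,0,0,0,-0.439,0,0.188,0,0,0,0,-0.439,0,0.188,0,0,0],
)

```text
time: 26.55
ee_pos: [546.1, 246.9, 166.3]
eef_rot: [-0.001, -0.086, 0.996, 0.0]
force: [0.7, -0.4, -0.7]
gripper_width: 0.5
grip_force: 0.0
```

Call:
step_arm(
  plan=[0,0,0,0.2,0,0,0,0,0,0,0.4,0,0,0,0,0,0,0.44,0,0,0,0,0,0,0.44,0,0,0,0,0,0,0.44,0,0,0],
)

```text
time: 27.05
ee_pos: [547.2, 245.7, 131.8]
eef_rot: [0.0, -0.085, 0.996, 0.0]
force: [0.5, 0.1, 1.0]
gripper_width: 0.3
grip_force: 0.0
```

Call:
step_arm(
  plan=[0,0,0,0.025,0,0,0,0,0,0,0.05,0,0,0,0,0,0,0.07,0,0,0,0,0,0,0.07,0,0,0],
)

```text
time: 27.45
ee_pos: [547.1, 245.6, 125.9]
eef_rot: [-0.0, -0.085, 0.996, -0.0]
force: [-0.1, 0.4, 0.6]
gripper_width: 0.2
grip_force: 0.0
```

Call:
step_arm(
  plan=[0,0,0,0.01,0,0,0,0,0,0,0.01,0,0,0,0,0,0,0.01,0,0,0],
)

```text
time: 27.75
ee_pos: [547.2, 245.7, 125.3]
eef_rot: [0.0, -0.085, 0.996, -0.0]
force: [-0.0, -0.7, -0.3]
gripper_width: 0.5
grip_force: 0.0
```

There is no contact at 125.3, so the gap is at most 11.1 mm. It was set on the gauge at 10 mm, so it is within tolerance. Retreating and handing in.

Call:
step_arm(
  plan=[0,0,0,-0.4,0,0,0,0,0,0,-0.8,0,0,0,0,0,0,-0.8,0,0,0,0,0,0,-0.8,0,0,0],
)

```text
time: 28.15
ee_pos: [547.6, 245.8, 190.1]
eef_rot: [0.001, -0.085, 0.996, 0.0]
force: [-0.1, -0.1, -0.3]
gripper_width: 0.5
grip_force: 0.0
```

```bash
python3 -c "
from cell import *
print(finish_job())"
```

```text
the job is handed in; nothing more can be done
None
```

The sensor was nipped onto the 10 mm gauge to set the gap, the gauge is back flat on the mat and the red gauge was left alone; the job was handed in at about 28 s, and no verdict was returned.

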